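# Load the tester-pot shaker by cap colour and set its speed lever

### The arm

A 6-joint arm with a two-finger parallel gripper is mounted at the origin on the work surface. World frame = base frame: x ahead of the robot, y to its left, z up, the work surface at z = 0. Lengths are in mm, angles in rad, forces in N, time in s.
With the tool pointing down it reaches from about 275 to 825 mm from the base axis. Payload 4.9 kg.
Tool frame: the origin (TCP) lies at the very end of the fingers, on their centre line; the grasp point (between the pads) lies 19 mm behind it; z points along the fingers, y is the line along which they close (so a half turn about z gives the same grasp; the last joint's range is limited). The gripper opens to 85 mm and grips with 20 to 120 N. Pads are 22 mm wide; open, the fingers measure 114 mm over their backs; the gripper's body (76 mm by 85 mm) begins 54 mm behind the grasp point. The pads swing forward as they close: fully open they stand 13 mm farther back than shut.
Start: joints at [0.989, 0.326, -0.193, 1.052, 0, 1.437], TCP at [238.138, 495.791, 231.281] pointing down, gripper open.
Joint ranges: [-2.65, 2.65], [-0.97, 1.79], [-1.3, 1.35], [-1.93, 2.1], [-1.47, 1.37], [-3.14, 3.14]. Speed limits (rad/s): [2.57, 2.57, 3.14, 3.14, 3.14, 3.14].

### API

Orientations are given as [roll, pitch, yaw] about the fixed x, y, z axes, in that order (R = Rz(yaw) Ry(pitch) Rx(roll)).
In Python, from bench import bot, solve_ik, imaging gives the robot as it stands. Calls block until the motion is done:
- bot.move_ptp(position, orientation): joint-space move of the TCP to a pose.
- bot.movel(position, rot=None, max_speed=150, threshold=None): straight line of the TCP; rot=None keeps the orientation; max_speed is the mean speed in mm/s. With threshold (N) it stops when the force on the tool has changed by that much, and returns True; else False.
- bot.move_j(angles): joint-space move.
- bot.grip(opening, effort=None): opening from 0.0 (shut) to 1.0 (fully open); effort is the grip in N (None keeps the last); returns when the fingers have stopped.
- bot.dwell(seconds).
- solve_ik(position, orientation): joint angles nearest the present ones, or None.
- bot.get_state(): the state.
- imaging.capture(name): name is "scene" or "top" or "wrist"; returns the picture (400x640x3 uint8, blue, green, red); there is no depth.
- imaging.camera_model(name): a dict with "K" (3x3 intrinsics, pixels), "position" and "rotation" of the camera in the world. Camera axes: x right, y up, looking along -z (the intrinsics and any distortion apply to the point x, -y, -z); pixel columns grow to the right and rows downward; lengths in mm; the calibration is good to about 2 mm. A picture is of the moment at which its call begins: read the wrist's pose just before it. camera_model takes no time and is no camera call; for the wrist camera it gives the pose at the moment of the call.
A pose or a line that the arm cannot do raises bot.IKError and nothing moves.
- bot.sign_off(): hands the job in; it is judged then, once.
The state is a dict: "t": time; "qpos": joint angles; "joint_velocities": joint speeds; "effort": joint torques, N m; "tcp_pos": TCP position; "orientation": TCP orientation; "contact_force": force on the tool from outside, world axes, zero at the start; "wrist_torque": the same for the moment, N m; "opening": opening from 0.0 (shut) to 1.0 (fully open); "gripper_force": force on a finger pad.
Only numpy, scipy, OpenCV 4.12 (cv2) and the standard library are available. Lean on these libraries where they do the work, as an engineer would, in place of code of your own. Each camera call takes 0.05 s, during which the arm holds its last target. There are 200 camera calls.

### The job

Load the shaker: stand the four loose tester pots with red, blue and yellow caps upright in the trays of their own colour, leaving the pots that are already in the trays standing there. Once all the pots are in, set the shaker's black-knobbed speed lever in line with the green pointer beside it. Leave the white-capped pot, the pointer and everything else on the bench where they are.

Things in the scene. Friction and masses are not known exactly. Their poses are not given: they have to be found in the camera images.
- shaker: Fixed low shaker on the work surface: grey bed 150 (x) by 400 (y) mm, top 30 mm above the work surface. Three coloured trays stand in a row along its y; at its +y end a dark control box (85 mm wide, top 51 mm above the work surface) carries the speed lever. Origin at the centre of its underside; x points away from the robot, give or take 0.12 rad.
- tray_red: Fixed open tray of red plastic on the shaker's bed; outside 133 (x) by 78 (y) by 22 mm high, walls and floor 4 mm, so 125 by 70 mm inside: room for two pots side by side along its x. Origin at the centre of its underside, 30 mm above the work surface; its axes are parallel to the shaker's. Neighbouring trays in the row are 100 mm apart, centre to centre.
- tray_blue: Fixed open tray of blue plastic on the shaker's bed; outside 133 (x) by 78 (y) by 22 mm high, walls and floor 4 mm, so 125 by 70 mm inside: room for two pots side by side along its x. Origin at the centre of its underside, 30 mm above the work surface; its axes are parallel to the shaker's. Neighbouring trays in the row are 100 mm apart, centre to centre.
- tray_yellow: Fixed open tray of yellow plastic on the shaker's bed; outside 133 (x) by 78 (y) by 22 mm high, walls and floor 4 mm, so 125 by 70 mm inside: room for two pots side by side along its x. Origin at the centre of its underside, 30 mm above the work surface; its axes are parallel to the shaker's. Neighbouring trays in the row are 100 mm apart, centre to centre.
- red_a: Tester paint pot standing upright on the work surface: cylinder 58 mm tall, white body 45 mm in diameter with a red band and, from 42 mm up, a red screw cap 47 mm in diameter; about 90 g. Origin at the centre of its underside, z up.
- red_b: Tester paint pot standing upright on the work surface: cylinder 58 mm tall, white body 45 mm in diameter with a red band and, from 42 mm up, a red screw cap 47 mm in diameter; about 90 g. Origin at the centre of its underside, z up.
- blue: Tester paint pot standing upright on the work surface: cylinder 58 mm tall, white body 45 mm in diameter with a blue band and, from 42 mm up, a blue screw cap 47 mm in diameter; about 90 g. Origin at the centre of its underside, z up.
- yellow: Tester paint pot standing upright on the work surface: cylinder 58 mm tall, white body 45 mm in diameter with a yellow band and, from 42 mm up, a yellow screw cap 47 mm in diameter; about 90 g. Origin at the centre of its underside, z up.
- blue_in: Tester pot like the others (58 mm tall, 47 mm across) with a blue cap and band, already standing in the blue tray near the end at the tray's +x. Origin at the centre of its underside.
- yellow_in: Tester pot like the others (58 mm tall, 47 mm across) with a yellow cap and band, already standing in the yellow tray near the end at the tray's -x. Origin at the centre of its underside.
- lever (a joint): Speed lever angle, rad: 0 upright, positive leaning to the shaker's +x (away from the robot), -0.75 to 0.75; starts leaning towards the robot. A 10 mm steel rod with a black cross-knob centred 95 mm from the hinge: a horizontal cylinder 22 mm in diameter and 28 mm long along the hinge axis (the shaker's y), with flat ends to pinch. About 0.7 N at the knob moves it; it stays where left.
- lever_knob (a point): Centre of the lever's black knob; its z axis points along the lever, from hinge to knob. Pinched and led round, the knob slips back up to about 10 mm in the fingers, so check where the lever ends up and correct it.
- lever_hinge (a point): Point on the lever's hinge axis below the knob, fixed to the shaker 155 mm to +y of its origin and 55 mm above the work surface; the axis runs along its y.
- pointer (a joint): Angle of the green set-point pointer, rad, measured exactly as the lever's: the lever is in line with it when both values are equal. It turns about the same axis, 23.5 mm to the lever's +y, and is too stiff to move by a light touch.
- pointer_tip (a point): Outer end of the green pointer, a 12 mm wide, 6 mm thick bar that reaches 62 mm from the hinge axis; its z axis points outwards along it. A 36 mm radius aluminium disc stands just behind it at +y.
- white: Tester paint pot standing upright on the work surface: cylinder 58 mm tall, white body 45 mm in diameter with a white band and, from 42 mm up, a white screw cap 47 mm in diameter; about 90 g. Origin at the centre of its underside, z up. It stays where it is.
- discs: Bystander: stack of dark abrasive discs 90 mm in diameter, 20 mm high. Origin at the centre of its underside.
- solvent: Bystander: upright grey bottle with an orange cap, 60 mm in diameter, 155 mm tall. Origin at the centre of its underside.
- tin: Bystander: upright tin 90 mm in diameter, 90 mm tall, left of the shaker. Origin at the centre of its underside.
- scraper: Bystander: wooden-handled spatula about 250 mm long, lying flat to the right of the shaker.
- block: Bystander: cork-brown sanding block 60 (x) by 30 (y) by 28 mm high, among the pots. Origin at the centre of its underside.
Things that resemble listed ones, but are neither listed nor needed, are in the scene too. What is shaped like the red_b but pink or turquoise is not meant. Leave any pink or turquoise look-alike of the red_a alone.

How it is judged:
By the outcome, as a careful person would: the job done as asked, in the order asked, and still so for the second after the job is handed in, with the robot touching nothing.
It also fails if it takes over 72 s, if anything falls off the work surface, if the arm or the gripper's body presses on something with over 40 N, if the wrist force passes 120 N, or if a joint passes its speed limit or range.

## Working session

There is one attempt and no reset: what is moved stays moved. The work goes in short steps, each a Python script; the robot and the scene stay as the last script left them, time stands still between calls to the robot, and variables do not carry over. Pictures are saved under pics/ and viewed, at most 10 in all, crops included, and the job is handed in when it is done.

```bash
ls; mkdir -p pics; python3 - <<'E'
from bench import bot, imaging
import cv2,numpy as np
for n in ("scene","top"):
    cv2.imwrite(f"pics/{n}0.png",imaging.capture(n))
    m=imaging.camera_model(n); print(n,{k:np.round(v,4).tolist() if not isinstance(v,str) else v for k,v in m.items()})
s=bot.get_state();print(s["orientation"],s["t"])
E
```

```text
pics
scene {'K': [[402.5072, 0.0, 312.1477], [0.0, 402.5072, 200.9457], [0.0, 0.0, 1.0]], 'position': [1329.3177, 74.312, 671.9814], 'rotation': [0.9998, -0.0204, 1.6508]}
top {'K': [[398.9751, 0.0, 320.3984], [0.0, 398.9751, 199.7981], [0.0, 0.0, 1.0]], 'position': [327.5276, 24.3508, 1318.7023], 'rotation': [0.1435, -0.0128, -1.5476]}
[-3.14002698e+00 -2.15819954e-04  2.69379537e+00] 0.1
```

View pics/top0.png

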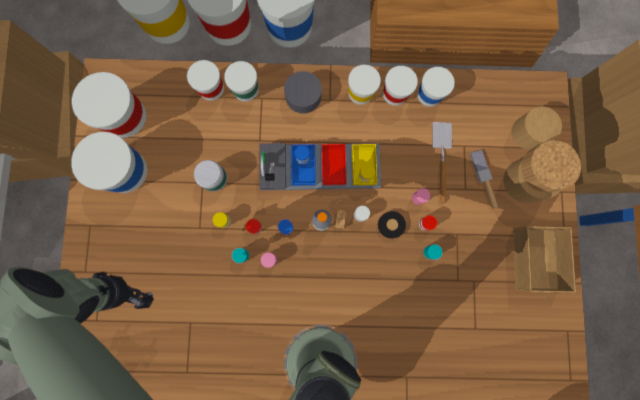

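View pics/scene0.png

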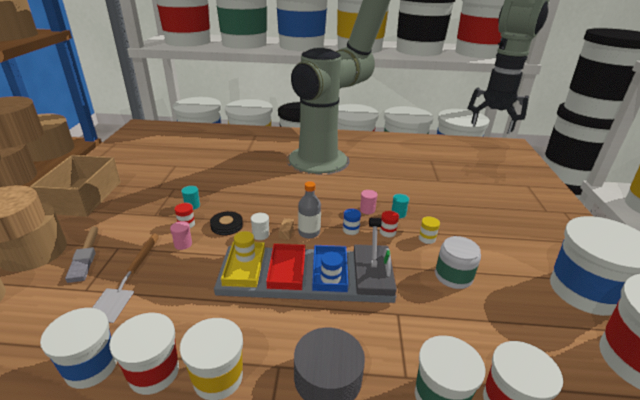

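```bash
cat > h.py <<'E'
import numpy as np, cv2
from scipy.spatial.transform import Rotation as Ro
from scipy.optimize import least_squares
from bench import bot, solve_ik, imaging
def cam(n): 
    m=imaging.camera_model(n); r=np.array(m["rotation"],float)
    R=r if r.shape==(3,3) else Ro.from_euler("xyz",r).as_matrix()
    return np.array(m["K"]),R,np.array(m["position"]),m
def proj(P,c):
    K,R,p,m=c; q=(np.atleast_2d(P)-p)@R; q=q*[1,-1,-1]; q=q@K.T; return q[:,:2]/q[:,2:]
def back(uv,z,c):
    K,R,p,m=c; d=np.linalg.inv(K)@[uv[0],uv[1],1.]; d=R@(d*[1,-1,-1]); return p+d*(z-p[2])/d[2]
A=np.linspace(0,2*np.pi,40)
def cyl(x,y,r,z0,z1): return np.array([[x+r*np.cos(a),y+r*np.sin(a),z] for z in (z0,z1) for a in A])
def hc(P,c):
    h=cv2.convexHull(proj(P,c).astype(np.float32)); M=cv2.moments(h); return np.array([M["m10"],M["m01"]])/M["m00"],cv2.contourArea(h)
E
python3 - <<'E'
from h import *
img=cv2.imread("pics/top0.png"); c=cam("top"); print(c[3].keys())
hsv=cv2.cvtColor(img,cv2.COLOR_BGR2HSV)
def mask(n):
    H,S,V=[hsv[...,i].astype(int) for i in range(3)]
    return ({"red":((H<5)|(H>174))&(S>190),"blue":(H>100)&(H<125)&(S>150),"yellow":(H>22)&(H<33)&(S>170)}[n]&(V>60)).astype(np.uint8)
tr={}
for n in ("red","blue","yellow"):
    k,l,st,ce=cv2.connectedComponentsWithStats(mask(n))
    for i in range(1,k):
        if st[i,4]<50 or not(120<ce[i][1]<250) or not 180<ce[i][0]<470: continue
        cn=np.argwhere(l==i)[:,::-1].astype(np.float32); h=cv2.convexHull(cn); M=cv2.moments(h); u=np.array([M["m10"],M["m01"]])/M["m00"]
        if st[i,4]>300:
            f=lambda s: hc(np.array([[s[0]+a*66.5,s[1]+b*39,z] for a in(-1,1) for b in(-1,1) for z in(34,52)]),c)[0]-u
            s=least_squares(f,back(u,45,c)[:2]).x; tr[n]=s
            print("tray",n,u.round(1),st[i],s.round(1))
        else:
            f=lambda s: hc(cyl(*s,23.5,42,58),c)[0]-u
            s=least_squares(f,back(u,50,c)[:2]).x
            print("pot",n,u.round(1),st[i],"model area",round(hc(cyl(*s,23.5,42,58),c)[1]),s.round(1))
d=tr["blue"]-tr["yellow"]; print(np.linalg.norm(d),"yaw",np.arctan2(-d[0],d[1]))
a=cv2.resize(img[110:275,200:460],None,fx=3,fy=3,interpolation=3)
cv2.imwrite("pics/c1.png",a)
# wrist-view IK test for lever viewing
E
```

```text
dict_keys(['K', 'position', 'rotation'])
tray red [333.5 163.8] [322 144  24  41 944] [632.5 -27.7]
pot red [429.4 222.2] [423 216  14  14 157] model area 190 [ 447.5 -337.9]
pot red [252.8 225.9] [246 219  15  15 160] model area 185 [422.1 224.7]
tray blue [302.9 164.6] [291 145  25  40 910] [627.5  72.2]
pot blue [285.  226.5] [278 220  15  14 151] model area 179 [422.5 122.7]
tray yellow [364. 164.] [352 144  25  41 950] [ 634.5 -127.6]
pot yellow [220.  219.5] [213 212  15  16 184] model area 190 [440.  329.8]
199.9347109719898 yaw 0.03533288239240849
```

View pics/c1.png

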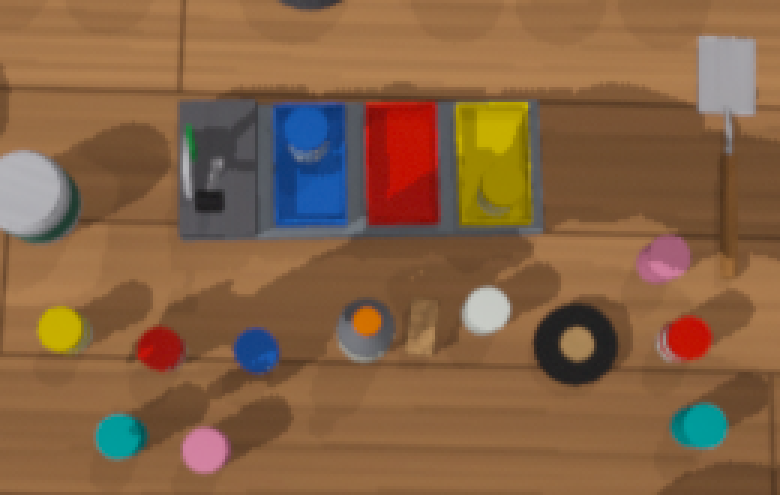

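```bash
cat >> h.py <<'E'
YAW=0.0353; TR={"yellow":(634.8,-127.6),"red":(631.5,-27.7),"blue":(627.9,72.2)}
ZC=215
def tray(n,dx,dy=0):
    c,s=np.cos(YAW),np.sin(YAW); x,y=TR[n]; return x+c*dx-s*dy, y+s*dx+c*dy
def carry(pot,dst,zg=26):
    (x,y),(u,v)=pot,dst; o1=[np.pi,0,np.pi]; o2=[np.pi,0,np.pi+YAW-2*np.pi]
    bot.move_ptp([x,y,ZC-60],o1); bot.movel([x,y,zg],max_speed=200)
    bot.grip(0.0,50); s=bot.get_state(); print("grip",round(s["opening"],3),s["gripper_force"],s["tcp_pos"])
    bot.movel([x,y,ZC],max_speed=250); bot.movel([u,v,ZC],o2,max_speed=300)
    bot.movel([u,v,zg+34+6],max_speed=200); hit=bot.movel([u,v,zg+34.5],max_speed=40,threshold=6)
    s=bot.get_state(); print("down",hit,s["tcp_pos"],round(s["opening"],3))
    bot.grip(0.78); bot.movel([u,v,ZC-45],max_speed=250); print("t",bot.get_state()["t"])
E
python3 - <<'E'
from h import *
bot.grip(1.0)
carry((440,329.8),tray("yellow",32))
cv2.imwrite("pics/s1.png",imaging.capture("scene")[170:310,150:450].repeat(2,0).repeat(2,1))
E
```

```text
grip 0.535 50.31495809555054 [440.7548065  330.23205822  27.33413988]
down False [ 667.48809776 -126.71446266   61.44620954] 0.537
t 7.4833
```

View pics/s1.png

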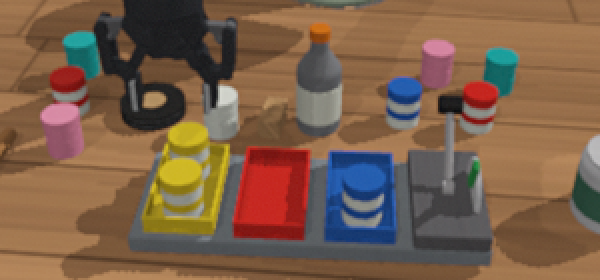

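The first yellow pot stands beside yellow_in, with both caps upright at about (188,140) and (180,180) in the crop. I'll raise the transit height for the remaining pots, because the bottle is 155 mm tall.

```bash
sed -i 's/ZC-60/ZC/;s/ZC-45/ZC/' h.py
python3 - <<'E'
from h import *
bot.movel([667,-127,ZC],max_speed=200); bot.grip(1.0)
carry((447.5,-337.9),tray("red",31.5)); 
bot.grip(1.0); carry((422.1,224.7),tray("red",-31.5))
bot.grip(1.0); carry((422.5,122.7),tray("blue",-32,-3))
# look at lever from above/near
h=np.array(tray("red",0,198)); print(h)
bot.movel([h[0]-60,h[1],330],max_speed=300)
img=imaging.capture("wrist"); print(bot.get_state()["t"])
cv2.imwrite("pics/w1.png",img); cv2.imwrite("pics/s2.png",imaging.capture("scene")[170:310,150:450].repeat(2,0).repeat(2,1))
c=cam("wrist"); print(c[0],c[2],c[3]["rotation"])
E
```

```text
grip 0.535 50.508209466934204 [ 448.01460294 -338.36716691   27.09576352]
down False [663.42177453 -26.65334677  61.1815646 ] 0.531
t 15.55
grip 0.539 50.22080898284912 [422.77229404 224.91552037  26.98087184]
down False [600.43141706 -28.9065505   61.09370842] 0.534
t 23.1083
grip 0.532 50.081886649131775 [423.2219999  122.78962459  26.94123849]
down False [596.37344217  68.09907354  61.06473933] 0.532
t 29.8583
[624.51205148 170.1766499 ]
30.5833
[[287.57500793   0.         313.52600961]
 [  0.         287.57500793 195.49634572]
 [  0.           0.           1.        ]] [480.21004513 167.16121864 469.72105683] [-3.32460939e-01  1.45936046e-03  1.60310573e+00]
```

View pics/w1.png

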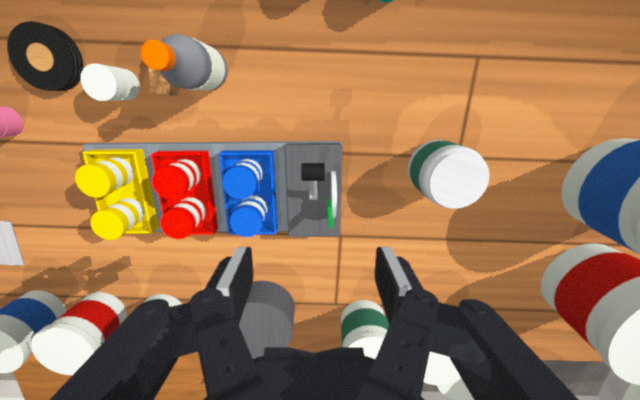

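View pics/s2.png

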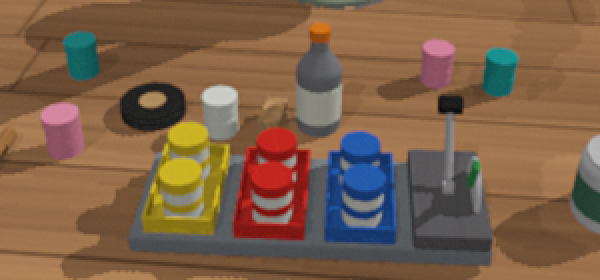

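All six pots stand in their own trays. In the wrist view the knob is near (313,171) and leans towards the robot, and the green tip is near (330,225) and leans away. Next I'll take closer views of the lever.

```bash
cat >> h.py <<'E'
H=np.array([624.5,170.2,55.])
def look(T,a,d):
    s=bot.get_state(); Rt=Ro.from_euler("xyz",s["orientation"]).as_matrix(); K,Rc,p,m=cam("wrist")
    Rn=Ro.from_euler("x",a).as_matrix()@Ro.from_euler("xyz",[np.pi,0,np.pi]).as_matrix()
    D=Rn@Rt.T; pc=np.array(T)+d*(D@Rc)[:,2]
    pos=pc-D@(p-s["tcp_pos"]); return pos,Ro.from_matrix(Rn).as_euler("xyz")
def snap(a,d,name,f=4,T=H+[0,0,55],w=100,hh=70):
    pos,o=look(T,a,d); print("tcp",pos.round()); bot.move_ptp(pos,o); bot.dwell(.1)
    c=cam("wrist"); im=imaging.capture("wrist"); u=proj(T,c)[0].round().astype(int); x0,y0=u[0]-w,u[1]-hh
    np.savez(name,K=c[0],R=c[1],p=c[2],x0=x0,y0=y0,f=f,im=im)
    return cv2.resize(im[y0:y0+2*hh,x0:x0+2*w],None,fx=f,fy=f,interpolation=cv2.INTER_CUBIC)
E
python3 - <<'E'
from h import *
a=snap(0,270,"v1",4,w=100,hh=37); b=snap(.6,270,"v2",4,w=100,hh=37)
cv2.imwrite("pics/l1.png",np.vstack([a,b])); print(a.shape,bot.get_state()["t"])
E
```

```text
tcp [620. 170. 223.]
tcp [620. 106. 203.]
(296, 800, 3) 32.1
```

View pics/l1.png

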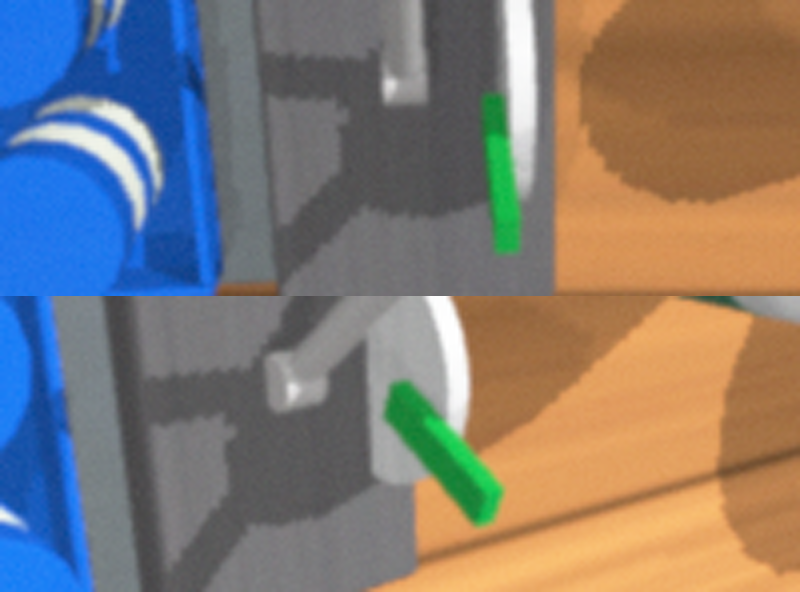

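```bash
cat >> h.py <<'E'
DIR=np.array([[np.cos(a),np.sin(a)] for a in np.linspace(0,2*np.pi,16,endpoint=False)])
def bar(h,th,r0):
    e=np.array([np.sin(th),0,np.cos(th)]); t=np.array([np.cos(th),0,-np.sin(th)]); j=np.array([0,1,0])
    return np.array([[r*e+a*6*t+(23.5+b*3)*j for b in(-1,1)] for r in (r0,62) for a in (-1,1)]).reshape(-1,3),h
def knob(h,th):
    k=95*np.array([np.sin(th),0,np.cos(th)]); return np.array([k+[11*np.cos(a),y,11*np.sin(a)] for y in(-14,14) for a in A]),h
def world(Ph): P,h=Ph; return P@Ro.from_euler("z",YAW).as_matrix().T+h
def sup(p,q): return (p@DIR.T).max(0)
def masks(im):
    hsv=cv2.cvtColor(im,cv2.COLOR_BGR2HSV); g=((abs(hsv[...,0].astype(int)-62)<12)&(hsv[...,1]>120)).astype(np.uint8); k=(hsv[...,2]<50).astype(np.uint8)
    return g,k
def comp(m,near):
    n,l,st,ce=cv2.connectedComponentsWithStats(m); i=min((i for i in range(1,n) if st[i,4]>60),key=lambda i:np.linalg.norm(ce[i]-near))
    c=np.argwhere(l==i)[:,::-1].astype(float); return np.vstack([c+[a,b] for a in(-.5,.5) for b in(-.5,.5)]),st[i]
def measure(names,th0,knobviews):
    V=[]
    for n in names:
        z=np.load(n+".npz"); c=(z["K"],z["R"],z["p"],None); g,k=masks(z["im"])
        gp,gs=comp(g,proj(world(bar(H,.6,20)),c).mean(0)); V.append((c,0,sup(gp,0)))
        if n in knobviews:
            kp,ks=comp(k,proj(world(knob(H,th0)),c).mean(0)); V.append((c,1,sup(kp,0))); print(n,"knob",ks)
        print(n,"green",gs)
    def f(x):
        h=H+[x[0],x[1],x[2]]; r=[]
        for c,t,s in V: r.append(sup(proj(world(knob(h,x[4]) if t else bar(h,x[3],x[5])),c),0)-s)
        return np.concatenate(r+[[x[2]/1.5]])
    s=least_squares(f,[0,0,0,.6,th0,20],loss="soft_l1"); r=f(s.x)
    J=np.linalg.pinv(s.jac.T@s.jac); print("dh",s.x[:3].round(2),"pointer %.3f lever %.3f r0 %.1f"%tuple(s.x[3:]),"rms",[round(float(np.sqrt((r[i*16:i*16+16]**2).mean())),2) for i in range(len(V))],"sd",np.sqrt(np.diag(J)).round(3)*.5)
    return s.x
E
python3 - <<'E'
from h import *
measure(["v1","v2"],-.5,["v1","v2"])
z=[np.load(f"v{i}.npz")["im"][0:260,160:560] for i in (1,2)]
cv2.imwrite("pics/l2.png",np.hstack(z))
E
```

```text
v1 knob [295 122  35  27 792]
v1 green [335 181   9  39 242]
v2 knob [307 122  39  28 734]
v2 green [309 180  29  35 400]
dh [-0.59  1.71 -1.79] pointer 0.370 lever -0.640 r0 16.5 rms [0.28, 1.29, 0.54, 1.69] sd [0.457  0.1505 0.336  0.0115 0.0055 0.5025]
```

View pics/l2.png

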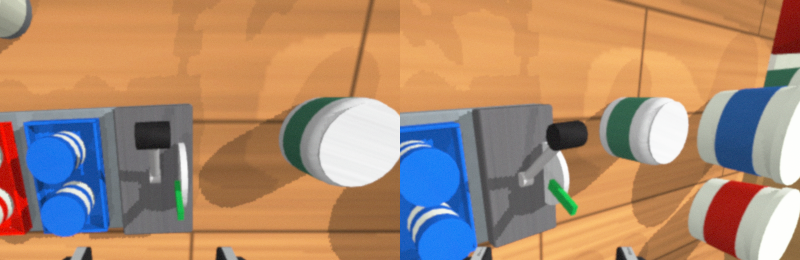

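Both fits agree: the lever is at about -0.64 and the pointer at about 0.37. Now I'll pinch the knob and lead it round.

```bash
cat >> h.py <<'E'
HF=H+[-.6,1.7,-1.0]
OL=[np.pi,0,np.pi+YAW-2*np.pi]
def kp(th,up=-15): return HF+Ro.from_euler("z",YAW).as_matrix()@np.array([95*np.sin(th),0,95*np.cos(th)])+[0,0,up]
def lead(a,b,n=6):
    bot.move_ptp(kp(a,60),OL); bot.grip(.65); bot.movel(kp(a),max_speed=120)
    bot.grip(0,30); s=bot.get_state(); print("pinch",s["opening"],s["contact_force"].round(1) if hasattr(s["contact_force"],"round") else s["contact_force"])
    for t in np.linspace(a,b,n+1)[1:]: bot.movel(kp(t),max_speed=80)
    bot.dwell(.2); s=bot.get_state(); print("end",s["tcp_pos"],kp(b),s["contact_force"])
    bot.grip(.65); bot.movel(kp(b,60),max_speed=150)
E
python3 - <<'E'
from h import *
lead(-.64,.37)
snap(0,290,"v3"); snap(.6,290,"v4"); print(bot.get_state()["t"])
measure(["v3","v4"],.35,["v3","v4"])
z=[np.load(f"v{i}.npz")["im"][60:260,220:420].repeat(2,0).repeat(2,1) for i in (3,4)]
cv2.imwrite("pics/l3.png",np.hstack(z))
E
```

```text
pinch 0.3197368353593631 [-0.7 -5.7  3.3]
end [657.97759418 172.59710369 127.65932413] [658.2320645  173.11242552 127.57109783] [-0.26594198 -6.09548612 -0.65511788]
tcp [613. 170. 242.]
tcp [613.  95. 218.]
38.7083
v3 knob [302 224  29  22 532]
v3 green [334 184   9  37 215]
v4 knob [321 218  33  27 487]
v4 green [310 182  27  33 357]
dh [-2.08  1.85 -2.11] pointer 0.407 lever 0.298 r0 17.7 rms [0.32, 1.77, 0.48, 1.9] sd [0.688  0.184  0.4105 0.0155 0.0085 0.5335]
```

View pics/l3.png

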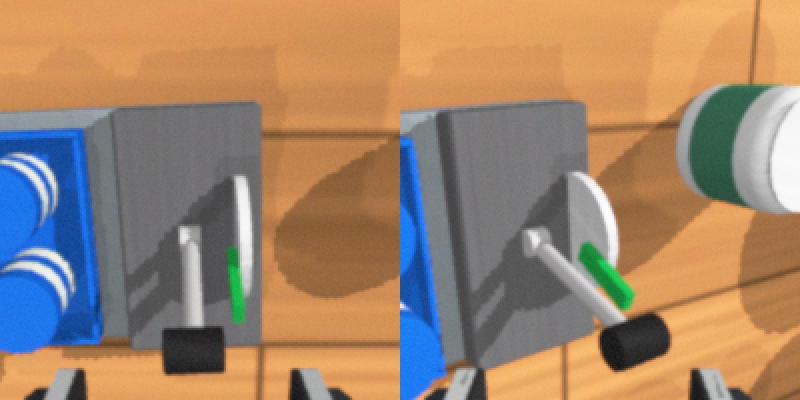

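```bash
cat >> h.py <<'E'
def measure2(groups,th0s):
    V=[]
    for gi,names in enumerate(groups):
        for n in names:
            z=np.load(n+".npz"); c=(z["K"],z["R"],z["p"],None); g,k=masks(z["im"])
            V.append((c,-1,sup(comp(g,proj(world(bar(H,.4,20)),c).mean(0))[0],0)))
            V.append((c,gi,sup(comp(k,proj(world(knob(H,th0s[gi])),c).mean(0))[0],0)))
    def f(x):
        h=H+x[:3]; r=[]
        for c,t,s in V: r.append(sup(proj(world(bar(h,x[3],x[4]) if t<0 else knob(h,x[7+t])),c),0)-s+(x[5] if t<0 else x[6]))
        return np.concatenate(r+[[x[2]/1.5,x[0]/2,x[1]/2]])
    s=least_squares(f,[0,0,0,.4,17,0,0]+th0s); r=f(s.x)[:-3].reshape(-1,16); J=np.sqrt(np.diag(np.linalg.pinv(s.jac.T@s.jac)))
    print(groups,"dh",s.x[:3].round(2),"ptr %.3f r0 %.1f dil %.2f %.2f lever"%tuple(s.x[3:7]),s.x[7:].round(3),"rms",np.sqrt((r**2).mean(1)).round(2),"sd ptr/lev",(J[3]*.5).round(3),(J[7:]*.5).round(3))
    return s.x
E
python3 - <<'E'
from h import *
measure2([["v1","v2"]],[-.64]); measure2([["v3","v4"]],[.3]); measure2([["v1","v2"],["v3","v4"]],[-.64,.3]); measure2([["v3"]],[.3]); measure2([["v4"]],[.3])
E
```

```text
[['v1', 'v2']] dh [-1.29  1.31 -0.45] ptr 0.384 r0 15.8 dil -0.38 -1.50 lever [-0.634] rms [0.34 0.42 0.42 0.4 ] sd ptr/lev 0.009 [0.004]
[['v3', 'v4']] dh [-1.74  1.41 -0.69] ptr 0.397 r0 16.2 dil -0.36 -1.84 lever [0.279] rms [0.32 0.36 0.37 0.46] sd ptr/lev 0.012 [0.006]
[['v1', 'v2'], ['v3', 'v4']] dh [-1.65  1.36 -0.7 ] ptr 0.393 r0 16.3 dil -0.32 -1.67 lever [-0.63   0.278] rms [0.32 0.54 0.4  0.35 0.33 0.38 0.39 0.5 ] sd ptr/lev 0.006 [0.003 0.003]
[['v3']] dh [0.07 1.49 0.12] ptr 0.342 r0 14.5 dil -0.17 -1.90 lever [0.246] rms [0.23 0.24] sd ptr/lev 0.025 [0.013]
[['v4']] dh [-1.72  1.04 -0.17] ptr 0.394 r0 15.9 dil -0.58 -1.93 lever [0.28] rms [0.35 0.37] sd ptr/lev 0.014 [0.007]
```

```bash
cat >> h.py <<'E'
HF=H+[-1.65,1.36,-.7]
E
python3 - <<'E'
from h import *
lead(.278,.478,3)
snap(0,290,"v5"); snap(.6,290,"v6"); print(bot.get_state()["t"])
measure2([["v5","v6"]],[.38]); measure2([["v1","v2"],["v3","v4"],["v5","v6"]],[-.64,.3,.38])
E
```

```text
pinch 0.32165203996221403 [ 0.3 -1.6  4.9]
end [667.26840912 172.88622918 124.34501859] [666.52318052 173.10230394 123.65208712] [ 1.08550802 -2.67720059  4.25834515]
tcp [613. 170. 242.]
tcp [613.  95. 218.]
43.9333
[['v5', 'v6']] dh [-1.96  1.55 -0.72] ptr 0.408 r0 16.0 dil -0.51 -1.90 lever [0.471] rms [0.23 0.35 0.37 0.46] sd ptr/lev 0.012 [0.006]
[['v1', 'v2'], ['v3', 'v4'], ['v5', 'v6']] dh [-1.78  1.42 -0.77] ptr 0.398 r0 16.3 dil -0.36 -1.74 lever [-0.628  0.28   0.468] rms [0.3  0.62 0.39 0.38 0.32 0.36 0.37 0.48 0.23 0.47 0.4  0.43] sd ptr/lev 0.005 [0.002 0.003 0.003]
```

```bash
python3 - <<'E'
from h import *
lead(.468,.395,2)
snap(0,290,"v7"); snap(.6,290,"v8"); print(bot.get_state()["t"])
measure2([["v7","v8"]],[.39]); measure2([["v1","v2"],["v3","v4"],["v5","v6"],["v7","v8"]],[-.64,.3,.47,.39])
z=[np.load(f"v{i}.npz")["im"][60:260,220:420].repeat(2,0).repeat(2,1) for i in (7,8)]
s=imaging.capture("scene")[170:310,120:520].repeat(2,0).repeat(2,1)[:200*1+80]
cv2.imwrite("pics/l4.png",np.vstack([np.hstack(z)[120:],s]))
E
```

```text
pinch 0.3220074769485051 [ 1.  -1.3  4.1]
end [660.66301746 172.63403494 127.90901308] [659.38400378 172.85018627 126.98467361] [ 4.32778613 -2.59333097  5.49168404]
tcp [613. 170. 242.]
tcp [613.  95. 218.]
48.875
[['v7', 'v8']] dh [-2.04  1.43 -0.61] ptr 0.405 r0 16.1 dil -0.49 -1.82 lever [0.408] rms [0.23 0.33 0.38 0.47] sd ptr/lev 0.012 [0.006]
[['v1', 'v2'], ['v3', 'v4'], ['v5', 'v6'], ['v7', 'v8']] dh [-1.86  1.43 -0.76] ptr 0.400 r0 16.3 dil -0.39 -1.76 lever [-0.627  0.281  0.469  0.406] rms [0.3  0.64 0.39 0.4  0.33 0.36 0.36 0.47 0.23 0.46 0.39 0.43 0.23 0.3
 0.4  0.49] sd ptr/lev 0.005 [0.002 0.003 0.003 0.003]
```

View pics/l4.png

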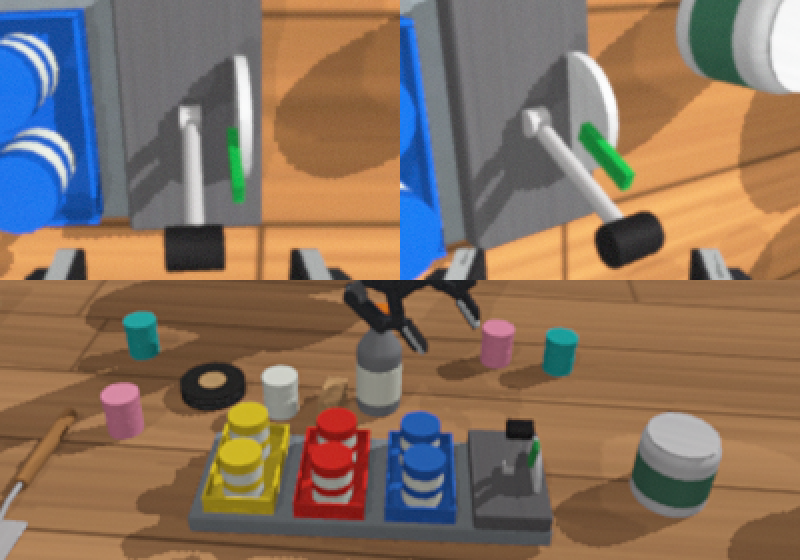

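In both wrist views the lever rod runs parallel to the green pointer (0.406 against 0.400 rad). All six pots stand in their own trays, and everything else is where it was, so I'll hand in.

```bash
python3 -c "
from h import *
print(bot.sign_off(), bot.get_state()['t'])"
```

```text
the job is handed in; nothing more can be done
the job is handed in; nothing more can be done
```

The job is handed in: all four loose pots stand in the trays of their own colour, and the speed lever was then set in line with the green pointer (measured 0.406 against 0.400 rad), at about 49 s of the 72 s allowed.

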